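Fit and lock the grating disc on the market stall's cheese grater

TASK

Fit the cheese-grating disc on the grater: carry it by its blue boss, lower it boss up over the spindle in the open bowl, and turn it clockwise (seen from above) under light pressure until all three holes line up with the studs and it drops flat on the drive plate. Then keep turning it clockwise until it stops and the brass lock pin springs up into the disc, and let go of it. Never press or twist it hard against the machine (more than about 6 kg of push marks the studs), and leave the milk bottle, the cheese and the cheese slicer where they are.

Things in the scene. Friction and masses are not known exactly. Their poses are not given: they have to be found in the camera images.
- disc: Loose cheese-grating disc, 0.55 kg, 190 mm across, lying boss up on the board. Origin: centre of its flat underside, z up through the boss, x towards one keyhole's round end. Middle: grey flange 120 mm across, 6 mm thick; outside it a steel sheet with teeth up to 6.5 mm above the underside. It has three equal keyholes 120 degrees apart; any of the three ways of fitting is right.
- boss_top (a point): Top centre of the disc's round blue plastic boss, 44 mm above the disc's underside; axes as the disc. The boss is 36 mm in diameter (44 mm at its foot, lowest 9 mm above the underside) and is the only place to grip the disc. Underneath, a bore 18 mm in diameter and 34 mm deep runs up into it and takes the spindle.
- keyhole (a point): Centre of a keyhole's round end at the disc's underside, 44 mm from the centre, at 0 degrees of the disc (others at 120, 240); axes as the disc. Round end 15.4 mm in diameter; from it a curved slot 10 mm wide runs 25 degrees counter-clockwise (from above) along the 44 mm circle. 10 mm holes for the lock pin lie on that circle at 75, 195 and 315 degrees.
- grater: White bench cheese grater, fixed, feed head lifted off, footprint 250 x 470 mm. Origin: on the counter under the drive axis; z up; -x to the discharge chute, -y to the motor housing (141 mm high, from 130 mm off the axis). Round steel bowl about the axis, inside radius 111 mm, rim 128 mm above the counter. In it the dark round drive plate with three headed studs and a pointed spindle.
- plate_top (a point): On the drive axis, level with the drive plate's top face (105 mm above the counter): the disc's underside centre ends here. Axes are the grater's, not the plate's. Spindle here: 16 mm in diameter up to 16 mm above the plate, then a cone to 26 mm (tip 6 mm in diameter). The plate, radius 57 mm, is held by a brake: it does not turn under less than 5 N m.
- chute (a point): Upper end of the discharge chute, 111 mm from the drive axis, level with the drive plate's top. The plate's angle is not measured: it stopped with one stud up to 26 degrees to either side of the direction from the axis to this point. Studs: 3, 120 degrees apart, 44 mm from the axis; shank 8 mm in diameter and 7 mm high, flat head 13 mm in diameter, its top 11 mm above the plate.
- lock_pin (a joint): Travel in m of the brass spring pin (6 mm in diameter) in the drive plate, 44 mm from the axis, 50 degrees counter-clockwise of a stud. 0 = up, 5 mm above the plate; 0.005 = pushed flush by a seated disc (1.6 N). It springs back to 0, into a disc hole, when a seated disc has been turned clockwise 25 degrees so that the studs meet the slots' ends. It also reads 0 uncovered.
- board: Fixed wooden board 240 x 240 mm, 15 mm thick, on which the disc lies at the start. Origin: centre of its underside.
- milk: Bystander: full white milk bottle with orange cap, 76 mm in diameter, 200 mm high, standing. Origin: centre of its base.
- cheese: Bystander: wedge of yellow cheese 75 mm high, 118 mm long along its x axis. Origin: its point, on the counter.
- slicer: Bystander: cheese slicer with dark wooden handle, lying on the counter, 225 mm long along its x axis, 24 mm high. Origin: near the middle, on the counter.

How it is judged:
On the way:
1. the disc has dropped over all three studs flat onto the drive plate (z of disc in the frame of plate_top between -0.003 and 0.002 m and horizontal distance between disc and plate_top below 0.003 m and angle between disc's own z axis and vertical below 0.035 rad), for 0.05 s.
At the end, for the whole second after the job is handed in: The disc lies flat on the drive plate (underside within 2 mm of it, centred within 3 mm, tilt under 2 degrees), turned home so that the lock pin is up (within 1.5 mm of its top), released and at rest (all of step 1 and value of joint lock_pin below 0.0015 m and linear speed of disc below 0.02 m/s and angular speed of disc below 0.1 rad/s); the robot touches nothing.
It fails at once if the disc is pressed, dropped or twisted against the grater with more than 60 N (contact force between disc and grater above 60 N).
It fails at once if the milk bottle is moved by more than 30 mm or tipped (distance of milk from where it was at the start of the episode above 0.03 m or angle between milk's own z axis and vertical above 0.3 rad).
It fails at once if the cheese is moved by more than 30 mm or tipped (distance of cheese from where it was at the start of the episode above 0.03 m or angle between cheese's own z axis and vertical above 0.3 rad).
It fails at once if the cheese slicer is moved by more than 30 mm or tipped (distance of slicer from where it was at the start of the episode above 0.03 m or angle between slicer's own z axis and vertical above 0.3 rad).
It also fails if it takes over 72 s, if anything falls off the work surface, if the arm or the gripper's body presses on something with over 40 N, if the wrist force passes 120 N, or if a joint passes its speed limit or range.

ROBOT

A 6-joint arm with a two-finger parallel gripper is mounted at the origin on the work surface. World frame = base frame: x ahead of the robot, y to its left, z up, the work surface at z = 0. Lengths are in m, angles in rad, forces in N, time in s.
With the tool pointing down it reaches from about 0.3 to 0.825 m from the base axis. Payload 5.4 kg.
Tool frame: the origin (TCP) lies at the very end of the fingers, on their centre line; the grasp point (between the pads) lies 19 mm behind it; z points along the fingers, y is the line along which they close (so a half turn about z gives the same grasp; the last joint's range is limited). The gripper opens to 92 mm and grips with 3 to 60 N. Pads are 20 mm wide; open, the fingers measure 128 mm over their backs; the gripper's body (75 mm by 189 mm) begins 69 mm behind the grasp point.
Start: joints at [-1.502, 0.158, 1.597, -0, 1.386, -0.21], TCP at [0.158, -0.553, 0.215] pointing down, gripper open.
Joint ranges: [-2.91, 2.91], [-0.94, 2.29], [0.18, 2.7], [-1.29, 4.43], [0.17, 2.64], [-3, 3]. Speed limits (rad/s): [2.57, 2.57, 3.14, 3.14, 3.14, 3.14].

INTERFACE

Orientations are given as a rotation vector (axis times angle).
In Python, from workcell import bot gives the robot as it stands. Calls block until the motion is done:
- bot.goto(position, orientation): joint-space move of the TCP to a pose.
- bot.line_to(position, rot=None, max_speed=0.15): straight line of the TCP; rot=None keeps the orientation; max_speed is the mean speed in m/s.
- bot.set_joints(angles): joint-space move.
- bot.set_gripper(opening, newtons=None): opening from 0.0 (shut) to 1.0 (fully open); newtons is the grip in N (None keeps the last); returns when the fingers have stopped.
- bot.hold(seconds).
- bot.inverse_kinematics(position, orientation): joint angles nearest the present ones, or None.
- bot.read_camera(name): name is "side" or "top" or "wrist"; returns a dict with "pixels" (384x512x3 uint8, blue, green, red), "fx", "fy", "cx", "cy" (pixels), "R" (3x3) and "t" (3): a world point X has camera coordinates R X + t. Camera axes: x right, y down, z forward; pixel columns grow to the right and rows downward; lengths in m; the calibration is good to about 2 mm. The wrist camera is an equidistant fisheye: a pixel r from the principal point sees the ray r / f radians off the axis. A picture is of the moment at which its call begins. There is no depth.
A pose or a line that the arm cannot do raises bot.MotionError and nothing moves.
- bot.job_done(): hands the job in; it is judged then, once.
Readings, each from a call of its own:
- bot.current_clock(): time.
- bot.current_joints(): joint angles.
- bot.current_joint_vel(): joint speeds.
- bot.current_effort(): joint torques, N m.
- bot.current_ee_pos(): TCP position.
- bot.current_tool_rot(): TCP orientation.
- bot.current_contact_force(): force on the tool from outside, world axes, zero at the start.
- bot.current_ft_torque(): the same for the moment, N m.
- bot.current_opening(): opening from 0.0 (shut) to 1.0 (fully open).
- bot.current_grip_force(): force on a finger pad.
Only numpy, scipy, OpenCV 4.12 (cv2) and the standard library are available. Lean on these libraries where they do the work, as an engineer would, in place of code of your own. Each camera call takes 0.05 s, during which the arm holds its last target. There are 200 camera calls.

## Working session

There is one attempt and no reset: what is moved stays moved. The work goes in short steps, each a Python script; the robot and the scene stay as the last script left them, time stands still between calls to the robot, and variables do not carry over. Pictures are saved under pics/ and viewed, at most 10 in all, crops included, and the job is handed in when it is done.

```bash
mkdir -p pics
cat > h.py <<'E'
import numpy as np, cv2
from workcell import bot
def ray(c,u,v,fish=False):
    a=np.array([(u-c["cx"])/c["fx"],(v-c["cy"])/c["fy"]]);
    if fish:
        r=np.hypot(*a); d=np.array([*(a/r*np.sin(r)),np.cos(r)]) if r>0 else np.array([0,0,1.])
    else: d=np.array([*a,1.])
    R=np.array(c["R"]); t=np.array(c["t"])
    d=R.T@d; return -R.T@t, d/np.linalg.norm(d)
def onplane(c,u,v,z,fish=False):
    o,d=ray(c,u,v,fish); return o+d*(z-o[2])/d[2]
def cross(r1,r2):
    A=np.stack([r1[1],-r2[1]],1); s=np.linalg.lstsq(A,r2[0]-r1[0],rcond=None)[0]
    p,q=r1[0]+s[0]*r1[1],r2[0]+s[1]*r2[1]; return (p+q)/2,np.linalg.norm(p-q)
E
cat > a.py <<'E'
from h import *
import pickle
cs={n:bot.read_camera(n) for n in("side","top","wrist")}
pickle.dump(cs,open("cs.pkl","wb"))
for n,c in cs.items():
    print(n,c["fx"],c["cx"],c["cy"],np.round(ray(c,c["cx"],c["cy"],n=="wrist"),3).tolist())
    cv2.imwrite(f"pics/{n}0.png",c["pixels"])
E
python3 a.py
```

```text
side 365.4433320268059 255.37287890686804 193.76273623261721 [[-0.01, 0.671, 0.628], [0.611, -0.586, -0.533]]
top 393.6652761877377 259.16197276033364 191.15383146958152 [[0.446, 0.106, 1.14], [0.148, -0.007, -0.989]]
wrist 297.3186396354542 254.7942543149429 189.53203019201834 [[0.229, -0.532, 0.383], [-0.255, -0.072, -0.964]]
```

View pics/top0.png

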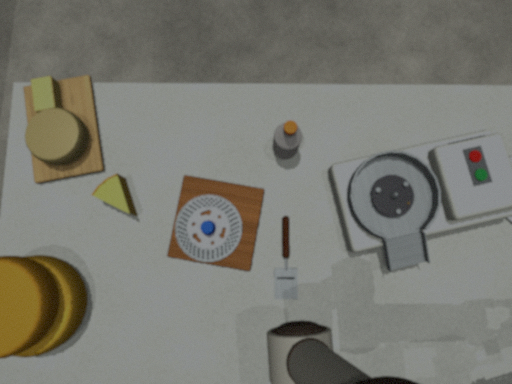

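View pics/side0.png

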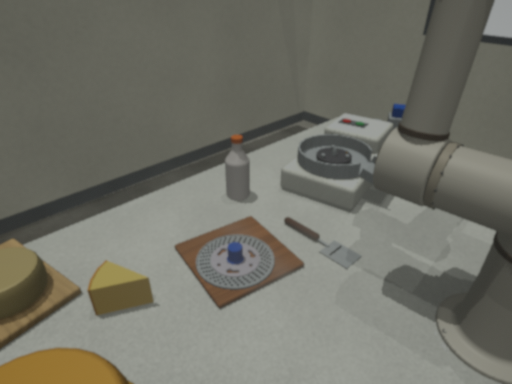

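The top view shows the disc's blue boss at (208,228) on the board, the grater's plate at about (392,196) with the chute towards (404,255), the milk at (288,140), the slicer at (286,255) and the cheese at (115,195). The side view shows the boss at (235,250) and the bowl at (334,156).

```bash
cat > b.py <<'E'
from h import *
import pickle
cs=pickle.load(open("cs.pkl","rb"))
def blue(im,near=None):
    h=cv2.cvtColor(im,cv2.COLOR_BGR2HSV); m=cv2.inRange(h,(100,110,40),(130,255,255))
    n,l,s,c=cv2.connectedComponentsWithStats(m); return sorted([(s[i,4],*c[i],*s[i,:4]) for i in range(1,n) if s[i,4]>25],reverse=True)
B={}
for n in("top","side"):
    for b in blue(cs[n]["pixels"])[:3]: print(n,np.round(b,1))
t=[b for b in blue(cs["top"]["pixels"]) if 190<b[1]<230][0]; s=[b for b in blue(cs["side"]["pixels"]) if 210<b[1]<260][0]
print("boss",cross(ray(cs["top"],*t[1:3]),ray(cs["side"],*s[1:3])))
print("plate",onplane(cs["top"],392,196,.105),"rays",cross(ray(cs["top"],392,196),ray(cs["side"],333,157)))
print("chute",onplane(cs["top"],402,235,.105))
E
python3 b.py
```

```text
top [140.  207.6 227.4 201.  221.   14.   14. ]
side [119.  398.  109.9 393.  104.   12.   13. ]
side [ 95.  234.3 247.3 229.  243.   12.   10. ]
boss (array([0.50857852, 0.2408586 , 0.0529149 ]), np.float64(0.001982715848493673))
plate [ 0.59012959 -0.25465418  0.105     ] rays (array([ 0.5921173 , -0.25833027,  0.09356682]), np.float64(0.0010026453993299612))
chute [ 0.48700022 -0.27612653  0.105     ]
```

View pics/wrist0.png

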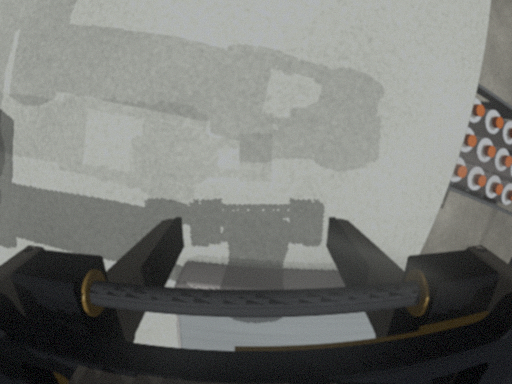

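The wrist view shows the counter with shadows and the fingers below row 215. The camera sits beside the tool and looks slightly back towards it. Next, two wrist views of each place.

```bash
cat >> h.py <<'E'
from scipy.spatial.transform import Rotation as Rn
def down(yaw):   # tool z down, tool x at world angle yaw
    c,s=np.cos(yaw),np.sin(yaw); return Rn.from_matrix(np.array([[c,s,0],[s,-c,0],[0,0,-1]])).as_rotvec()
E
cat > c.py <<'E'
from h import *
import pickle
p=np.array(bot.current_ee_pos()); R=Rn.from_rotvec(bot.current_tool_rot()).as_matrix()
c=pickle.load(open("cs.pkl","rb"))["wrist"]; o=R.T@(ray(c,1,1,True)[0]-p); sg=np.sign(o[0]); print("cam in tool",o, "tool x",R[:,0])
out=[]
for tgt,z,nm in(((.591,-.256),.23,"g"),((.508,.241),.17,"d")):
    az=np.arctan2(tgt[1],tgt[0])
    for i,(k,dy) in enumerate(((.05,0),(.11,.5))):
        best=None
        for yaw in (az+dy,az+dy+np.pi):
            e=sg*np.array([np.cos(yaw),np.sin(yaw)]); P=[*(np.array(tgt)-k*e),z]
            q=bot.inverse_kinematics(P,down(yaw))
            if q is not None and (best is None or abs(q[5])<abs(best[0][5])): best=(q,P,yaw)
        if best is None: print("no ik",nm,i); continue
        bot.goto(best[1],down(best[2])); im=bot.read_camera("wrist"); out.append((nm,im)); print(nm,i,np.round(best[0],2),best[2],bot.current_clock())
pickle.dump(out,open("w.pkl","wb"))
cv2.imwrite("pics/w.png",cv2.resize(np.vstack([np.hstack([out[0][1]["pixels"],out[1][1]["pixels"]]),np.hstack([out[2][1]["pixels"],out[3][1]["pixels"]])]),(800,600)))
E
python3 c.py
```

```text
cam in tool [ 7.36588368e-02 -1.09570076e-04 -1.69598108e-01] tool x [9.61387414e-01 2.75198386e-01 2.96248607e-04]
g 0 [-0.61  0.2   1.52 -0.    1.42  1.37] -0.4087653652801255 2.0167
g 1 [-0.72  0.08  1.65  0.    1.41  0.76] 0.09123463471987447 2.7
d 0 [ 0.21  0.03  1.82 -0.    1.29  1.33] 0.4429663893909054 4.5333
d 1 [ 0.07 -0.08  1.94 -0.    1.29  0.7 ] 0.9429663893909054 5.2417
```

View pics/w.png

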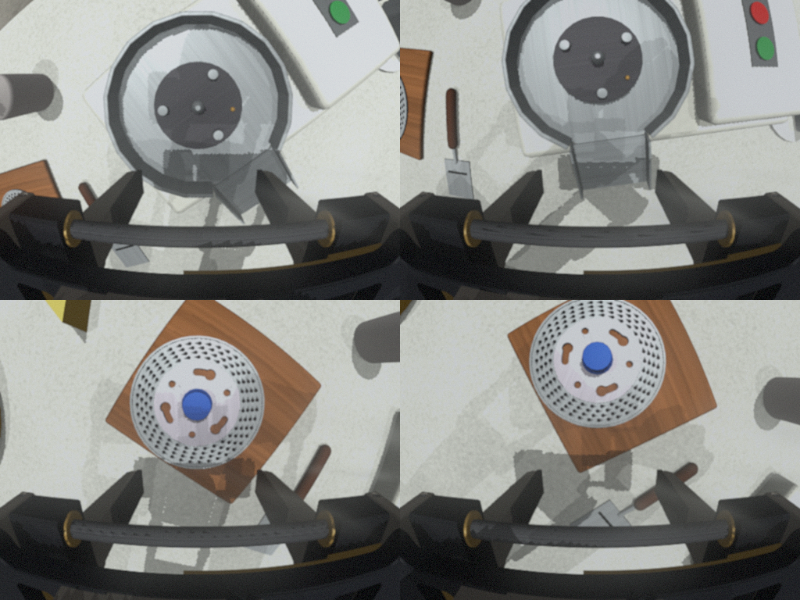

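The wrist views (upper two rows: grater, lower two rows: disc) show three bright studs and the brass pin on the dark plate, and the blue boss with three keyholes and three round pin holes in the pale flange.

```bash
cat > d.py <<'E'
from h import *
import pickle
W=pickle.load(open("w.pkl","rb"))
def blobs(m,lo,hi):
    n,l,s,c=cv2.connectedComponentsWithStats(m); return [(s[i,4],c[i]) for i in range(1,n) if lo<s[i,4]<hi]
def tri(A,B,zr):   # pair up by smallest ray distance at sensible height
    r=[]
    for a in A:
        best=min((cross(ray(W2[0],*a,True),ray(W2[1],*b,True)) for b in B),key=lambda x:np.linalg.norm(onplane(W2[0],*a,zr,True)-x[0])+x[1]); r.append(best)
    return r
# grater
W2=[W[0][1],W[1][1]]; S=[];C=[]
for c,ctr in zip(W2,((254,137),(254,76))):
    im=c["pixels"]; g=cv2.cvtColor(im,cv2.COLOR_BGR2GRAY); hsv=cv2.cvtColor(im,cv2.COLOR_BGR2HSV)
    m=np.zeros_like(g); cv2.circle(m,ctr,52,255,-1); br=cv2.bitwise_and((g>125).astype(np.uint8)*255,m)
    st=[b[1] for b in blobs(br,25,250)]; S.append(st)
    dk=cv2.morphologyEx((g<110).astype(np.uint8),cv2.MORPH_OPEN,np.ones((5,5)))
    n,l=cv2.connectedComponents(dk); cnt=cv2.findContours((l==l[ctr[1]+12,ctr[0]+8]).astype(np.uint8),0,1)[0]; k=cv2.convexHull(max(cnt,key=cv2.contourArea))[:,0]
    P=np.array([onplane(c,*p,.105,True)[:2] for p in k]); (x,y),r=cv2.minEnclosingCircle(P.astype(np.float32)); C.append((x,y)); e=cv2.fitEllipse(k)
    pin=cv2.bitwise_and(cv2.inRange(hsv,(8,110,70),(30,255,255)),m); pb=blobs(pin,2,60)
    print("plate circ",round(x,4),round(y,4),"r",round(r,4),"studs",np.round(st,1).tolist(),"pin",[onplane(c,*b[1],.11,True)[:2].round(4).tolist() for b in pb])
    print("  studs@.116",[onplane(c,*s,.116,True)[:2].round(4).tolist() for s in st])
T=tri(*S,.116)
for t in T: print("stud",t[0].round(4),round(t[1],4))
# disc
W2=[W[2][1],W[3][1]];BT=[]
for c in W2:
    im=c["pixels"]; hsv=cv2.cvtColor(im,cv2.COLOR_BGR2HSV)
    b=max(blobs(cv2.inRange(hsv,(100,110,40),(130,255,255)),200,9999),key=lambda b:b[0]); BT.append(b[1])
    m=np.zeros(hsv.shape[:2],np.uint8); D=onplane(c,*b[1],.05,True)
    br=cv2.inRange(hsv,(0,60,0),(25,255,255)); H=[]
    for a,p in blobs(br,10,400):
        q=onplane(c,*p,.020,True)[:2]; 
        if abs(np.linalg.norm(q-D[:2])-.044)<.012: H.append((a,q))
    for a,q in H: print("hole",a,q.round(4))
    ho=np.array([q for a,q in sorted(H,key=lambda t:t[0])[:3]]); kh=np.array([q for a,q in sorted(H,key=lambda t:-t[0])[:3]])
    for nm,s,off in(("pin",ho,75),("key",kh,0)):
        o=s.mean(0); a=np.degrees(np.arctan2(*(s-o).T[::-1])); print(nm,"centre",o.round(4),"r",np.linalg.norm(s-o,axis=1).round(4),"ang%120",((a-off)%120).round(1))
print("boss",cross(*[ray(c,*b,True) for c,b in zip(W2,BT)]))
E
python3 d.py
```

```text
plate circ 0.5892 -0.2551 r 0.0562 studs [[272.0, 94.5], [207.8, 140.9], [252.9, 137.6], [279.0, 172.6]] pin [[0.5698, -0.2938]]
  studs@.116 [[0.6194, -0.2875], [0.6034, -0.2136], [0.5886, -0.2546], [0.5472, -0.2644]]
plate circ 0.588 -0.2548 r 0.0571 studs [[289.7, 47.0], [210.7, 57.1], [252.6, 71.0], [258.2, 118.4]] pin [[0.5691, -0.2937]]
  studs@.116 [[0.6192, -0.2875], [0.6029, -0.214], [0.5919, -0.2547], [0.5471, -0.2641]]
stud [ 0.6194 -0.2876  0.1147] 0.0001
stud [ 0.6033 -0.2134  0.1138] 0.0004
stud [ 0.5899 -0.2551  0.1312] 0.0002
stud [ 0.5471 -0.2642  0.1154] 0.0003
hole 233 [0.5491 0.2505]
hole 38 [0.517  0.2856]
hole 40 [0.5382 0.2126]
hole 209 [0.4788 0.276 ]
hole 205 [0.4919 0.2024]
hole 34 [0.4647 0.231 ]
pin centre [0.5066 0.2431] r [0.0437 0.0437 0.0439] ang%120 [1.  1.3 1.1]
key centre [0.5066 0.243 ] r [0.0432 0.0432 0.0431] ang%120 [10.  10.1 10. ]
hole 33 [0.5168 0.2857]
hole 215 [0.5489 0.2505]
hole 217 [0.4786 0.276 ]
hole 39 [0.5379 0.2127]
hole 41 [0.4642 0.2307]
hole 229 [0.4915 0.2024]
pin centre [0.5063 0.243 ] r [0.0439 0.0438 0.0438] ang%120 [1.2 1.1 1.3]
key centre [0.5063 0.243 ] r [0.0432 0.0432 0.0432] ang%120 [ 9.9 10.  10. ]
boss (array([0.50678157, 0.24323718, 0.03854124]), np.float64(0.0003491196703653741))
```

Measured points check out:

| Thing | Position | Angle | Check |
|---|---|---|---|
| Disc | (0.5065, 0.243) | 1.1° | hole radius 43.8 mm |
| Plate | (0.5898, -0.2551) | studs at 72.2° mod 120 | stud heads z ≈ 0.115; brass pin at stud +50° |

Next I grasp, lift and carry the disc clear of the milk bottle.

```bash
cat > e.py <<'E'
from h import *
y0=1.5; d=np.array([.5065,.243]); g=np.array([.5898,-.2551])
bot.set_gripper(1.0); bot.goto([*d,.12],down(y0)); bot.line_to([*d,.030],max_speed=.08)
bot.set_gripper(0.0,45); print("open",bot.current_opening()*92,"grip",bot.current_grip_force(),bot.current_ee_pos())
bot.hold(.2);print("F before",np.round(bot.current_contact_force(),2))
bot.line_to([*d,.28],max_speed=.12); bot.hold(.2); print("F held",np.round(bot.current_contact_force(),2))
yp=y0+np.radians(72.2+6-1.1-120)
bot.goto([.47,0,.28],down(y0-.35)); bot.goto([*g,.28],down(yp)); bot.line_to([*g,.17]) ; bot.hold(.3)
print("F",np.round(bot.current_contact_force(),2),np.round(bot.current_ft_torque(),3),np.round(bot.current_joints(),2),bot.current_opening()*92,bot.current_clock())
c=[bot.read_camera(n)["pixels"] for n in("wrist","side")]
cv2.imwrite("pics/held.png",cv2.resize(np.hstack(c),(800,300)))
E
python3 e.py
```

```text
open 35.12944832419622 grip 44.99980326527293 [0.50670461 0.2429928  0.03003067]
F before [ 0.34  0.32 -1.87]
F held [-0.08 -0.29 -5.89]
F [ 0.22  0.22 -5.86] [-0.008  0.005 -0.047] [-0.6   0.36  1.44 -0.    1.34  0.22] 35.32013982944566 14.0583
```

View pics/held.png

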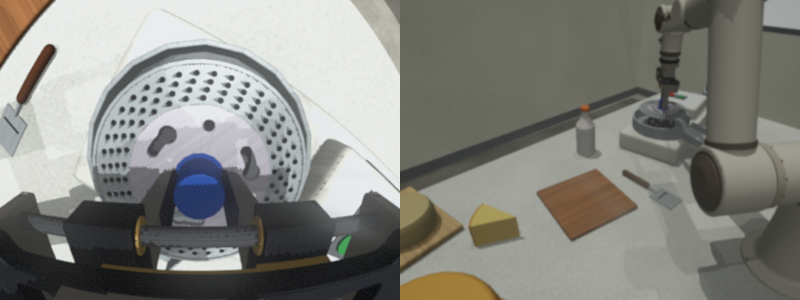

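The wrist view shows the disc held level by the boss at about (195,185) over the bowl, with the keyholes visible. The side view shows the milk, slicer and cheese undisturbed. Now I lower it under force watch.

```bash
cat > f.py <<'E'
from h import *
F0=np.array([.1,.1,-5.87])
def F(): return np.array(bot.current_contact_force())-F0
p=np.array([.5898,-.2551,.17])
for z in (.150,.146,.143,.140,.137,.1345,.133,.132,.131,.130,.129):
    p[2]=z; bot.line_to(p,max_speed=.03); bot.hold(.05); f=F()
    print(z,f.round(1),np.round(bot.current_ft_torque(),2),(np.array(bot.current_ee_pos())-p).round(4)*1e3,round(bot.current_clock(),1))
    if f[2]>5 or np.hypot(*f[:2])>6: break
E
python3 f.py
```

```text
0.15 [-0.6  0.2 -0.4] [-0.04 -0.05 -0.01] [ 0.2 -0.1  0.3] 15.0
0.146 [0.2 0.2 0.2] [-0.05  0.03 -0.02] [-0.1  0.1 -0.2] 15.4
0.143 [-0.1 -0.8  1.2] [-0.   -0.06  0.02] [-0.1  0.1 -0.2] 15.7
0.14 [-0.5 -0.6  0.6] [-0.01  0.01 -0.07] [-0.1  0.1 -0.2] 16.0
0.137 [0.4 0.9 0.3] [-0.04 -0.01 -0.  ] [-0.1  0.1 -0.2] 16.3
0.1345 [-0.8  0.1  0.2] [-0.02 -0.05 -0.03] [-0.1  0.1 -0.1] 16.6
0.133 [-0.1 -0.1  0.9] [-0.03  0.01 -0.01] [-0.  0. -0.] 16.9
0.132 [ 0.6 -0.2  0.3] [-0.05 -0.02 -0.01] [-0.   0.  -0.1] 17.2
0.131 [ 0.9 -0.5  1. ] [-0.04 -0.09 -0.01] [ 0.1 -0.   0.1] 17.5
0.13 [-3.7  1.7  9.5] [0.36 0.63 0.01] [ 0.1 -0.1  1. ] 17.8
```

```bash
cat > g.py <<'E'
from h import *
F0=np.array([.1,.1,-5.87])
def F(): return np.mean([np.array(bot.current_contact_force())-F0],0)
p=np.array([.5898,-.2551,.130]); yaw=1.5+np.radians(72.2+6-1.1-120); n=0
for i in range(60):
    f=F(); z=bot.current_ee_pos()[2]
    if n%2==0 or f[2]>8: print(round(np.degrees(n*.0175),1),p.round(4)[2],"z",round(z,4),f.round(1),np.round(bot.current_ft_torque(),2),round(bot.current_clock(),1))
    if f[2]>25 or np.hypot(*f[:2])>12: print("stop");break
    if z<.1275: print("dropping",z);break
    if f[2]<4: p[2]-=.0005
    elif f[2]>9: p[2]+=.0003
    if f[2]>=4: n+=1; yaw-=.0175
    if n>14: break
    bot.line_to(p,down(yaw),max_speed=.03)
print("yaw",yaw,p,f,bot.current_opening()*92,bot.current_clock())
E
python3 g.py
```

```text
0.0 0.13 z 0.131 [-3.7  1.7  9.5] [0.36 0.63 0.01] 17.8
1.0 0.1303 z 0.131 [-1.3  1.7  9.1] [ 0.24  0.41 -0.  ] 18.0
2.0 0.1306 z 0.131 [-0.7 -0.1  8.3] [ 0.06  0.03 -0.03] 18.3
4.0 0.1306 z 0.1298 [ 2.  -1.6  2.6] [-0.27 -0.67 -0.21] 18.8
4.0 0.1301 z 0.1295 [ 3.7 -1.5  0.1] [-0.41 -0.88 -0.25] 19.0
4.0 0.1296 z 0.1294 [ 3.8 -2.1  0.6] [-0.34 -0.92 -0.29] 19.3
4.0 0.1291 z 0.1292 [ 4.3 -1.   1.4] [-0.34 -0.85 -0.28] 19.5
4.0 0.1286 z 0.1288 [ 3.8 -1.5  3.1] [-0.27 -0.89 -0.26] 19.8
4.0 0.1281 z 0.1282 [ 4.3 -1.7  3.6] [-0.25 -0.88 -0.35] 20.0
4.0 0.1276 z 0.1277 [ 5.9 -1.6  3.4] [-0.29 -0.93 -0.32] 20.3
4.0 0.1271 z 0.1271 [ 4.5 -1.9  3.4] [-0.36 -0.98 -0.3 ] 20.5
dropping 0.127112681446572
yaw 0.681253750894433 [ 0.5898 -0.2551  0.1271] [ 4.52692608 -1.85204449  3.37556257] 35.209649509735854 20.5083
```

```bash
cat > k.py <<'E'
from h import *
F0=np.array([.1,.1,-5.87])
p=np.array([.5898,-.2551,.1271]); yaw=0.681253750894433
for i in range(50):
    f=np.array(bot.current_contact_force())-F0; t=np.array(bot.current_ft_torque()); z=bot.current_ee_pos()[2]
    if i%3==0: print(p.round(4),"z",round(z,4),f.round(1),t.round(2),round(yaw,3),round(bot.current_clock(),1))
    if f[2]>25 or np.hypot(*f[:2])>14: print("stop");break
    if f[2]>9 and z<.1225: break
    p[:2]+=np.clip(.00008*f[:2],-.0004,.0004); yaw+=np.clip(.03*t[2],-.01,.01)
    if f[2]<8: p[2]-=.0006
    elif f[2]>14: p[2]+=.0003
    bot.line_to(p,down(yaw),max_speed=.03)
print("end",p.tolist(),yaw,z,f.round(1),t.round(2),bot.current_opening()*92,bot.current_clock())
E
python3 k.py
```

```text
[ 0.5898 -0.2551  0.1271] z 0.1271 [ 4.5 -1.9  3.4] [-0.36 -0.98 -0.3 ] 0.681 20.5
[ 0.5907 -0.2554  0.1253] z 0.1247 [0.3 0.3 0.6] [-0.04 -0.01 -0.05] 0.663 21.3
[ 0.5907 -0.2553  0.1235] z 0.1235 [-0.5 -0.2  0.3] [-0.02  0.    0.  ] 0.66 22.0
[ 0.5907 -0.2553  0.1217] z 0.1217 [0.3 0.2 1.6] [-0.03 -0.03  0.05] 0.661 22.8
[ 0.5906 -0.2553  0.1199] z 0.1201 [-0.4  0.3  2.9] [ 0.    0.07 -0.02] 0.662 23.5
end [0.5903205834715982, -0.25514980559743633, 0.11869999999999999] 0.6616046444245177 0.11998232818307626 [-3.3  1.6 12.2] [0.34 0.66 0.03] 34.70287786655348 24.0083
```

The disc is seated: TCP 0.120 puts the underside at 0.105. Now I turn it clockwise to the stop.

```bash
cat > l.py <<'E'
from h import *
F0=np.array([.1,.1,-5.87])
p=np.array([.5905,-.2552,.1194]); yaw=.6616; y1=yaw
for i in range(60):
    bot.line_to(p,down(yaw),max_speed=.03)
    f=np.array(bot.current_contact_force())-F0; t=np.array(bot.current_ft_torque()); z=bot.current_ee_pos()[2]
    if i%3==0 or t[2]>.3: print(round(np.degrees(y1-yaw),1),p.round(4),"z",round(z,4),f.round(1),t.round(2),round(bot.current_clock(),1))
    if f[2]>25 or np.hypot(*f[:2])>14: print("stop");break
    if t[2]>.45 and y1-yaw>.35: print("at stop"); break
    if y1-yaw>.56: break
    p[:2]+=np.clip(.00006*f[:2],-.0003,.0003)
    if f[2]<3: p[2]-=.0002
    elif f[2]>8: p[2]+=.0002
    yaw-=.0175
bot.hold(.1); print("end",p.tolist(),yaw,np.degrees(y1-yaw),np.round(bot.current_contact_force(),1),np.round(bot.current_ft_torque(),2),bot.current_opening()*92,bot.current_clock())
E
python3 l.py
```

```text
0.0 [ 0.5905 -0.2552  0.1194] z 0.12 [-3.4  0.7 11. ] [0.22 0.56 0.04] 24.3
3.0 [ 0.5902 -0.2551  0.12  ] z 0.1201 [ 0.8 -1.6  7.7] [-0.18 -0.17 -0.04] 25.0
6.0 [ 0.5904 -0.2553  0.1202] z 0.12 [ 0.2 -0.5  7.3] [-0.15 -0.22 -0.04] 25.8
9.0 [ 0.5904 -0.2554  0.1202] z 0.1201 [ 0.9 -0.1  5.8] [-0.1  -0.1   0.03] 26.5
12.0 [ 0.5905 -0.2555  0.1202] z 0.1201 [ 0.8 -0.5  4.4] [-0.12 -0.08 -0.06] 27.3
15.0 [ 0.5907 -0.2556  0.1202] z 0.12 [ 0.5 -0.1  3.8] [-0.12 -0.15 -0.04] 28.0
18.0 [ 0.5907 -0.2556  0.1202] z 0.1201 [0.8 0.  2.2] [-0.03 -0.09 -0.06] 28.8
21.1 [ 0.5907 -0.2557  0.12  ] z 0.1201 [-1.  -0.3  5.1] [ 0.03  0.13 -0.07] 29.5
24.1 [ 0.5905 -0.2556  0.12  ] z 0.1201 [-1.   1.   4.8] [ 0.12  0.2  -0.07] 30.3
27.1 [ 0.5903 -0.2556  0.12  ] z 0.12 [-1.7  1.8  6. ] [0.13 0.29 0.22] 31.0
28.1 [ 0.5902 -0.2555  0.12  ] z 0.1201 [-2.6  1.6  6.9] [0.3  0.3  0.58] 31.3
at stop
end [0.5902466593857834, -0.25546501601031474, 0.12000000000000002] 0.17160000000000003 28.074931961410336 [-2.6  1.7  1.8] [0.37 0.37 0.66] 34.72160657246527 31.3583
```

The torque rose at 27–28°, so it is at the stop. Release, retreat and look.

```bash
cat > m.py <<'E'
from h import *
p=np.array(bot.current_ee_pos())
bot.set_gripper(.75); bot.hold(.2); bot.line_to([p[0],p[1],.24],max_speed=.12)
yaw=.1716; e=np.array([np.cos(yaw),np.sin(yaw)])
bot.line_to([*(p[:2]-.07*e),.24]); bot.hold(.2)
c=bot.read_camera("wrist"); im=c["pixels"]; hsv=cv2.cvtColor(im,cv2.COLOR_BGR2HSV)
m=cv2.inRange(hsv,(100,110,40),(130,255,255)); n,l,s,ct=cv2.connectedComponentsWithStats(m); k=max(range(1,n),key=lambda i:s[i,4]); u,v=ct[k]; print("blue",u,v,onplane(c,u,v,.135,True),bot.current_clock(),np.round(bot.current_contact_force(),1))
u,v=int(u),int(v); w=im[max(v-75,0):v+90,u-100:u+100]; cv2.imwrite("pics/fin.png",cv2.resize(w,(720,int(720*w.shape[0]/w.shape[1])),interpolation=cv2.INTER_CUBIC))
E
python3 m.py
```

```text
blue 254.92694422623723 114.79732914375491 [ 0.58990844 -0.25526676  0.135     ] 34.2333 [0.1 0.4 0.2]
```

View pics/fin.png

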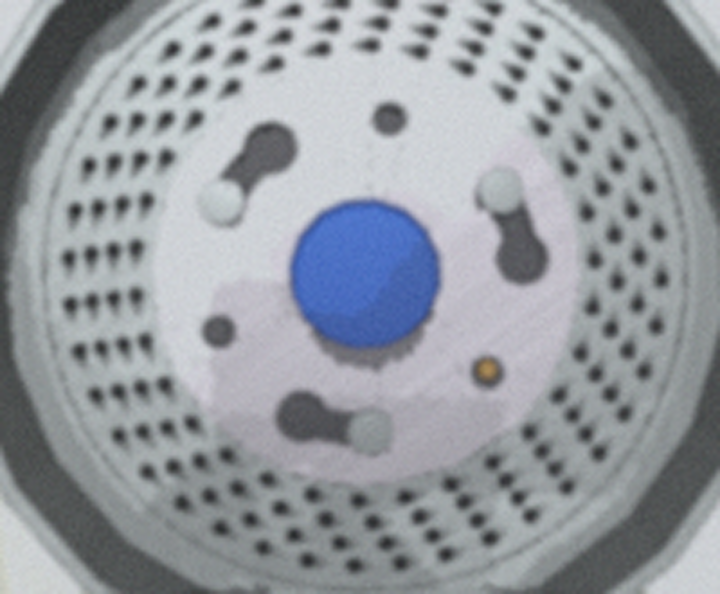

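The stud heads sit at the slots' ends (crop pixels (222,202), (500,190) and (370,432)). The brass pin is centred in a disc hole at (487,370), and the boss is centred on the axis. I'm handing it in.

```bash
python3 -c "
from workcell import bot
print(bot.job_done())"
```

```text
the job is handed in; nothing more can be done
None
```

The cheese-grating disc is seated flat on the drive plate and turned home, with the brass lock pin visible in its hole; I released it and handed the job in at about 34 s (no verdict was returned).

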